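# Sort gauge-pin tins by weight

## Task

Two closed aluminium tins that look alike stand on the bench; each is either full of gauge pins or empty, which can be felt only by lifting it. Lift them, put every full tin into the long rectangular steel tray and every empty tin into the round steel dish, each set down gently and standing upright flat on the tray's or dish's floor.

Things in the scene. Friction and masses are not known exactly. Their poses are not given: they have to be found in the camera images.
- tin_1_mid (a point): one of two identical upright round aluminium tins with a ribbed screw lid (fixed shut), 52 mm in diameter and 70 mm tall; the point is its centre, 35 mm above its underside, z up along its axis. Full of gauge pins it weighs 430 to 570 g, empty 80 to 105 g; it looks the same either way; both, either or neither may be full. It starts on the left.
- tin_2_mid (a point): one of two identical upright round aluminium tins with a ribbed screw lid (fixed shut), 52 mm in diameter and 70 mm tall; the point is its centre, 35 mm above its underside, z up along its axis. Full of gauge pins it weighs 430 to 570 g, empty 80 to 105 g; it looks the same either way; both, either or neither may be full. It starts on the right.
- long_tray: tray for full tins: rectangular steel tray fixed to the bench left or right of the tins, 220 mm along its x, 140 mm along its y, 12 mm high, walls 3 mm; origin at the centre of its underside, z up; its floor lies 3 mm above that. Two tins fit along x, 50 mm either side of the centre.
- round_dish: dish for empty tins, on the other side: round, steel, fixed, 180 mm in diameter, 12 mm high, wall 3 mm; origin at the centre of its underside, z up; floor 3 mm above that. Two tins fit 45 mm either side of the centre. Between tray and dish a ribbed post 360 mm tall is fixed at x 0.59 m, y 0.04 m: pass it on the robot's side, about 0.43 m from the base.
Mind the look-alikes: they are no part of the job. What is shaped like the part that bears tin_1_mid but purple is not meant.

How it is judged:
By the outcome, as a careful person would: the job done as asked, in the order asked, and still so for the second after the job is handed in, with the robot touching nothing.
It also fails if it takes over 72 s, if anything falls off the work surface, if the arm or the gripper's body presses on something with over 40 N, if the wrist force passes 120 N, or if a joint passes its speed limit or range.

## Robot

A 6-joint arm with a two-finger parallel gripper is mounted at the origin on the work surface; the furniture and walls round the work are solid. World frame = base frame: x ahead of the robot, y to its left, z up, the work surface at z = 0. Lengths are in m, angles in rad, forces in N, time in s.
With the tool pointing down it reaches from about 0.225 to 0.875 m from the base axis. Payload 3.4 kg.
Tool frame: the origin (TCP) lies at the very end of the fingers, on their centre line; the grasp point (between the pads) lies 19 mm behind it (grip_depth is the distance from the TCP to the grasp point, in m); x points along the fingers, z is the direction in which the jaws open and shut, and the axes are right-handed (so a half turn about x gives the same grasp; the last joint's range is limited). The gripper opens to 85 mm and grips with 20 to 120 N. Pads are 22 mm wide; open, the fingers measure 114 mm over their backs; the gripper's body (76 mm by 85 mm) begins 54 mm behind the grasp point. The pads swing forward as they close: fully open they stand 13 mm farther back than shut.
Start: joints at [-0.904, 0.276, 1.505, -0, 1.361, -0.121], TCP at [0.408, -0.406, 0.231] pointing down, gripper open.
Joint ranges: [-2.89, 2.89], [-0.75, 2.08], [0.22, 2.7], [-1.18, 4.32], [0.11, 2.71], [-2.7, 2.7]. Speed limits (rad/s): [2.57, 2.57, 3.14, 3.14, 3.14, 3.14].

## Interface

Orientations are given as a unit quaternion [w, x, y, z].
In Python, from rig import get_state, get_image, sign_off, grip_depth gives the robot as it stands. The module is installed in compiled form; this text tells all that it offers.
- The arm moves only by the tool arm_command, never from a script. Its argument "series" is a list of rows, each an object with "dp": the shift along the tool's x, y, z scaled (see below), a list of three; "angular": the turn, a rotation vector about the tool's x, y, z scaled (see below), a list of three; "gripper": the finger opening in mm, from 0 to 85.4. A call has exactly 8 rows; each row shifts and turns the pose as measured when the row begins, along the tool's axes as they then stand; what a row does not reach is not made up. The controller multiplies each number of a shift by 0.12 m and each number of a turn by 90 degrees. A row lasts 1/8 s, in which the tool goes at most 62.5 mm and 10.7 degrees, less where a joint would pass 70% of its speed; a pose out of reach is approached as far as the arm can. A call with a number of a shift or a turn outside -1 to 1 is refused whole. A call with a gripper value outside its range is refused whole. The fingers move at their own pace and stop on an object; "grip_force" is the grip in N (left out, the last holds). Time passes only in rows, so rows that do not move let the fingers close, or fill a call up. It gives the time, the measured TCP pose, the force and the opening at its end, in the units of the state.
- get_state(): the state, without advancing time (a new reading comes with each control period).
- get_image(name): name is "scene" or "top" or "wrist"; returns a dict with "image" (480x640x3 uint8, blue, green, red), "depth" (480x640 float32, m along the optical axis (not along the pixel's ray), 0 where there is no reading), "mtx" (3x3 intrinsics, pixels), "view" (4x4, takes a point from world to camera coordinates); the wrist camera has in their place "mount" (4x4, takes a point from camera to tool coordinates, whose origin is the TCP and whose axes are the tool frame's). Camera axes: x right, y up, looking along -z (the intrinsics and any distortion apply to the point x, -y, -z); pixel columns grow to the right and rows downward; lengths in m; the calibration is good to about 2 mm. A picture is of the moment at which its call begins: read the wrist's pose just before it.
- sign_off(): hands the job in, once; it reports no verdict.
The state is a dict: "clock": time; "qpos": joint angles; "qd": joint speeds; "effort": joint torques, N m; "position": TCP position; "ee_rot": TCP orientation; "contact_force": force on the tool from outside, world axes, zero at the start; "moment": the same for the moment, N m; "width": finger opening in m.
Only numpy, scipy, OpenCV 4.12 (cv2) and the standard library are available. Lean on these libraries where they do the work, as an engineer would, in place of code of your own. Each camera call takes 0.05 s, during which the arm holds its last target. There are 200 camera calls.

## Working session

There is one attempt and no reset: what is moved stays moved. The work goes in short steps, Python scripts to look and compute and a tool call to move; the robot and the scene stay as the last step left them, time stands still between calls to the robot, and variables do not carry over. Pictures are saved under pics/ and viewed, about 8 in all and at most 12, crops included, and the job is handed in when it is done.

Besides the shell and the picture viewer there is one more tool, called after ">>>" as name([rows], argument=value, ...), one row to a line, values as JSON. arm_command: Moves the arm, as the interface text tells. Its arguments: {"type":"object","properties":{"series":{"type":"array","items":{"type":"object","properties":{"dp":{"type":"array","items":{"type":"number"}},"angular":{"type":"array","items":{"type":"number"}},"gripper":{"type":"number"}}}},"grip_force":{"type":"number"}},"required":["series"]}

```bash
mkdir -p pics; cat > h.py <<'E'
import numpy as np, cv2
from rig import *
def snap(n,f):
    d=get_image(n); cv2.imwrite('pics/'+f,d['image']); np.savez('pics/'+f[:-4]+'.npz',**d); return d
def world(d,u,v,view=None):
    # depth point at pixel
    z=float(np.median([x for x in d['depth'][v-2:v+3,u-2:u+3].ravel() if x>0]))
    K=d['mtx']; p=np.array([(u-K[0,2])/K[0,0]*z,-(v-K[1,2])/K[1,1]*z,-z,1])
    return (np.linalg.inv(d['view'])@p)[:3]
E
python3 - <<'E'
from h import *
s=get_state(); print(s)
d=snap('top','top1.png'); print(d['mtx'],d['view'],[k for k in d])
d=snap('scene','scene1.png')
print(grip_depth)
E
```

```text
{'clock': 0.0, 'qpos': array([-9.03999685e-01,  2.76596882e-01,  1.50616648e+00,  1.37029279e-05,
        1.36068125e+00, -1.20970386e-01]), 'qd': array([-1.25357698e-03,  9.41637009e-06,  1.42448420e-03,  9.47177411e-04,
       -1.30922784e-03, -1.63144776e-03]), 'effort': array([ 7.35765534e-04, -4.16778123e+01, -2.45809865e+01,  5.51114022e-05,
        1.11342801e-02,  4.68274337e-06]), 'position': array([ 0.40722483, -0.40518441,  0.23042534]), 'ee_rot': array([ 0.65303254,  0.2701501 ,  0.65416918, -0.26949973]), 'contact_force': array([ 0.29896978, -0.43896035,  0.69620321]), 'moment': array([-0.03798152, -0.05432114,  0.02903224]), 'width': 0.08557004200541429}
[[609.56722721   0.         322.80623086]
 [  0.         609.56722721 238.92718018]
 [  0.           0.           1.        ]] [[-0.00461428 -0.99996781  0.00656374  0.00308274]
 [ 0.99553087 -0.00397448  0.09435301 -0.46431194]
 [-0.09432388  0.00696978  0.99551717 -1.30949869]
 [ 0.          0.          0.          1.        ]] ['image', 'depth', 'mtx', 'view']
0.0187
```

View pics/top1.png

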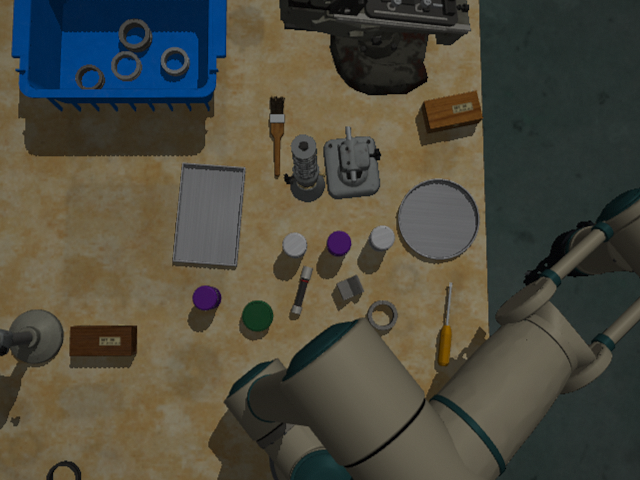

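View pics/scene1.png

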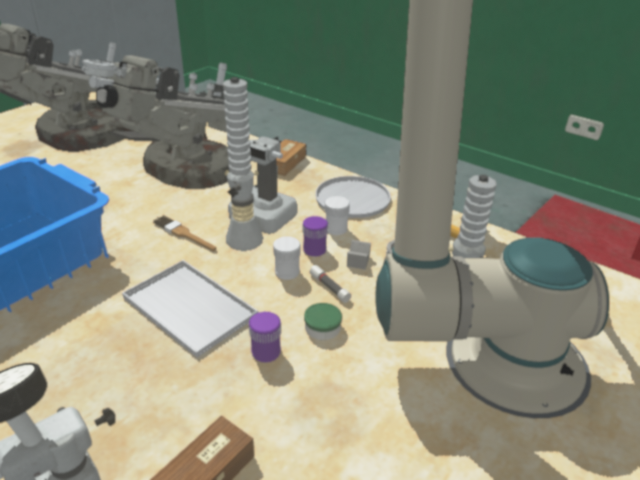

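The top view shows these candidates: white/silver tins at (295,244) and (382,238), purple look-alikes at (339,243) and (207,297), and a low green-lidded jar at (258,315). I choose the two silver ones. The tray is at (209,216), the dish at (438,220) and the post at (303,165).

```bash
cat > m.py <<'E'
from h import *
d=dict(np.load('pics/top1.npz'))
def plane(u,v,z):
    K=d['mtx'];V=np.linalg.inv(d['view']); r=V[:3,:3]@np.array([(u-K[0,2])/K[0,0],-(v-K[1,2])/K[1,1],-1]);o=V[:3,3]
    return o+r*(z-o[2])/r[2]
for n,(u,v) in dict(t1=(295,243),pur=(339,242),t2=(382,237),pur2=(207,297),tray=(209,216),dish=(438,220),grn=(258,315),bench=(260,220),vise=(352,148),cube=(348,289)).items(): print(n,world(d,u,v).round(4))
D=d['depth'];K=d['mtx'];V=np.linalg.inv(d['view'])
vv,uu=np.mgrid[0:480,0:640]
P=np.stack([(uu-K[0,2])/K[0,0]*D,-(vv-K[1,2])/K[1,1]*D,-D],-1)@V[:3,:3].T+V[:3,3]
for n,(u,v) in dict(t1=(295,244),pur=(339,243),t2=(382,238)).items():
    m=(abs(uu-u)<22)&(abs(vv-v)<22)&(P[...,2]>0.06)&(P[...,2]<.09)&(D>0); q=P[m]; print(n,m.sum(),(q.min(0)+q.max(0))/2,np.median(q[:,2]),np.ptp(q,0))
for c in [(183,165),(244,168),(237,268),(173,264)]: print('traycorner',plane(*c,.012).round(4))
for c in [(438,181),(438,260),(398,220),(478,220)]: print('dish',plane(*c,.012).round(4))
im=d['image'][150:340,160:500]; cv2.imwrite('pics/crop1.png',cv2.resize(im,None,fx=2.3,fy=2.3,interpolation=cv2.INTER_CUBIC))
from scipy.spatial.transform import Rotation as R
q=get_state()['ee_rot'];print(R.from_quat(q[[1,2,3,0]]).as_matrix().round(3))
E
python3 m.py
```

```text
t1 [0.4514 0.0599 0.0705]
pur [ 0.4532 -0.0326  0.0696]
t2 [ 0.4632 -0.1232  0.0712]
pur2 [0.3392 0.2432 0.0704]
tray [0.5181 0.2533 0.0039]
dish [ 0.5073 -0.2554  0.0036]
grn [0.3003 0.1407 0.0311]
bench [ 5.093e-01  1.406e-01 -5.000e-04]
vise [ 0.6254 -0.0552  0.1882]
cube [ 0.3551 -0.0531  0.0212]
t1 483 [0.44945998 0.06213964 0.06988609] 0.07020341565520605 [0.05068133 0.05068635 0.01948321]
pur 481 [ 0.4533607  -0.03072175  0.06930105] 0.06985662695670913 [0.05123991 0.05074608 0.01831172]
t2 480 [ 0.46386791 -0.12352767  0.06876211] 0.07006810867465596 [0.0513193  0.05113338 0.0174113 ]
traycorner [0.6316 0.311  0.012 ]
traycorner [0.6244 0.1755 0.012 ]
traycorner [0.4021 0.1891 0.012 ]
traycorner [0.4115 0.3291 0.012 ]
dish [ 0.5936 -0.2557  0.012 ]
dish [ 0.4178 -0.2518  0.012 ]
dish [ 0.5066 -0.1653  0.012 ]
dish [ 0.5059 -0.3423  0.012 ]
[[-0.001  0.705  0.709]
 [ 0.001  0.709 -0.705]
 [-1.     0.    -0.002]]
```

View pics/crop1.png

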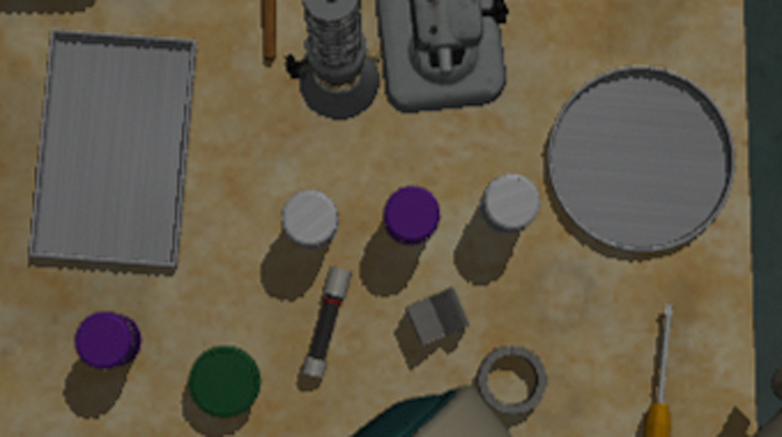

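The crop confirms the choice: silver tins at crop (310,218) and (511,202), with a purple look-alike between them. Tin 1 is at about (0.4495, 0.062) and tin 2 at about (0.464, -0.1235), with tops at 0.070, as they should be. The tray centre is about (0.517, 0.251) and the dish centre about (0.506, -0.2537). I'll move above tin 2.

>>> arm_command([
  {"dp": [0.05,0.28,-0.19],"angular": [0,0,0],"gripper": 85},
  {"dp": [0.05,0.28,-0.19],"angular": [0,0,0],"gripper": 85},
  {"dp": [0.05,0.28,-0.19],"angular": [0,0,0],"gripper": 85},
  {"dp": [0.05,0.28,-0.19],"angular": [0,0,0],"gripper": 85},
  {"dp": [0.05,0.28,-0.19],"angular": [0,0,0],"gripper": 85},
  {"dp": [0.05,0.28,-0.19],"angular": [0,0,0],"gripper": 85},
  {"dp": [0.05,0.28,-0.19],"angular": [0,0,0],"gripper": 85},
  {"dp": [0,0,0],"angular": [0,0,0],"gripper": 85},
], grip_force=60)

```text
clock: 1.1
position: [0.4598, -0.1176, 0.184]
ee_rot: [0.651, 0.272, 0.656, -0.27]
contact_force: [-0.0, -0.2, 0.6]
width: 0.0855
```

```bash
cat > g.py <<'E'
import sys
from h import *
from scipy.spatial.transform import Rotation as R
# usage: g.py x y z  -> remaining shift in tool units; also yaw/tilt error
s=get_state(); q=s['ee_rot']; M=R.from_quat(q[[1,2,3,0]]).as_matrix()
t=np.array([float(a) for a in sys.argv[1:4]])
print('t',s['clock'],'p',s['position'].round(4),'F',s['contact_force'].round(2),'w',round(s['width'],4),'q',s['qpos'].round(2))
print('dp units',(M.T@(t-s['position'])/.12).round(3))
G=np.array([[0,.7071,.7071],[0,.7071,-.7071],[-1,0,0]])
print('ang units',(R.from_matrix(M.T@G).as_rotvec()/(np.pi/2)).round(4))
E
cat > w.py <<'E'
# wrist view: tin tops near given height -> centre
from h import *
from scipy.spatial.transform import Rotation as R
import sys
s=get_state(); d=snap('wrist',sys.argv[1]); q=s['ee_rot']
T=np.eye(4);T[:3,:3]=R.from_quat(q[[1,2,3,0]]).as_matrix();T[:3,3]=s['position']; T=T@d['mount']
D=d['depth'];K=d['mtx'];vv,uu=np.mgrid[0:480,0:640]
P=np.stack([(uu-K[0,2])/K[0,0]*D,-(vv-K[1,2])/K[1,1]*D,-D],-1)@T[:3,:3].T+T[:3,3]
m=((D>0)&(P[...,2]>.06)&(P[...,2]<.08)).astype(np.uint8)
n,l,st,_=cv2.connectedComponentsWithStats(m)
for i in range(1,n):
    if st[i,4]>500:
        p=P[l==i];k=d['image'][l==i].mean(0); print(st[i],((p.min(0)+p.max(0))/2).round(4),np.ptp(p,0).round(4),np.median(p[:,2]).round(4),k.round())
E
python3 g.py .464 -.1235 .1; python3 w.py wr1.png
```

```text
t 1.1 p [ 0.4598 -0.1176  0.184 ] F [-0.05 -0.19  0.57] w 0.0855 q [-0.4   0.16  1.78  0.    1.2   0.39]
dp units [ 0.699 -0.01   0.065]
ang units [-0.0003 -0.0047  0.0004]
[  76   13   87   90 5870] [0.4502 0.0581 0.0656] [0.0524 0.0525 0.0112] 0.0687 [129. 129. 129.]
[ 194  119   76   77 4448] [ 0.4537 -0.0355  0.0657] [0.0523 0.0526 0.0112] 0.0687 [91. 23. 64.]
[ 298  200   71   69 3693] [ 0.4641 -0.1268  0.0654] [0.0528 0.0523 0.0109] 0.0686 [128. 127. 128.]
[  0 389  26  41 609] [ 0.149  -0.0351  0.0699] [0.0126 0.0278 0.0198] 0.0672 [50. 80. 91.]
```

View pics/wr1.png

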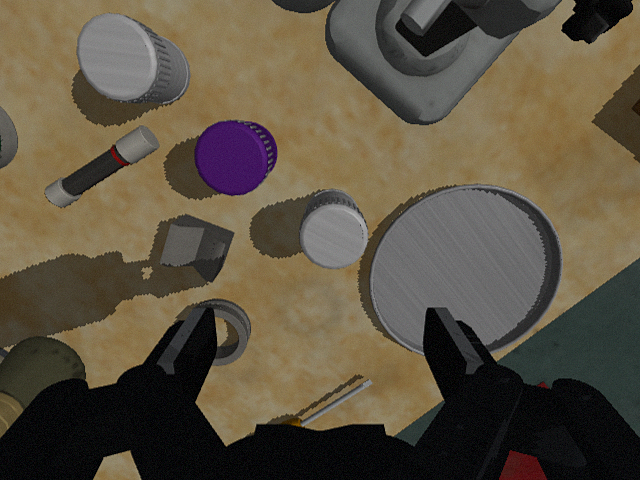

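The wrist view shows tin 2 at (334,235), purple at (235,157), tin 1 at (118,57) and the dish at right. Top and wrist agree to about 3 mm. I'll descend on tin 2.

>>> arm_command([
  {"dp": [0.1,-0.01,0.035],"angular": [0,0,0],"gripper": 85},
  {"dp": [0.2,-0.01,0.035],"angular": [0,0,0],"gripper": 85},
  {"dp": [0.25,0,0],"angular": [0,0,0],"gripper": 85},
  {"dp": [0.25,0,0],"angular": [0,0,0],"gripper": 85},
  {"dp": [0.25,0,0],"angular": [0,0,0],"gripper": 85},
  {"dp": [0.17,0,0],"angular": [0,0,0],"gripper": 85},
  {"dp": [0.08,0,0],"angular": [0,0,0],"gripper": 85},
  {"dp": [0,0,0],"angular": [0,0,0],"gripper": 85},
])

```text
clock: 2.15
position: [0.464, -0.1383, 0.0202]
ee_rot: [0.65, 0.274, 0.653, -0.276]
contact_force: [-0.1, -1.0, 0.4]
width: 0.0852
```

```bash
python3 g.py .464 -.1255 .026
```

```text
t 2.15 p [ 0.464  -0.1383  0.0202] F [-0.13 -0.96  0.44] w 0.0852 q [-0.43  0.37  1.99 -0.    0.79  0.37]
dp units [-0.049  0.074 -0.076]
ang units [-0.0085 -0.0016  0.0023]
```

>>> arm_command([
  {"dp": [-0.05,0.07,-0.07],"angular": [-0.008,0,0],"gripper": 85},
  {"dp": [0,0,0],"angular": [0,0,0],"gripper": 85},
  {"dp": [0,0,0],"angular": [0,0,0],"gripper": 45},
  {"dp": [0,0,0],"angular": [0,0,0],"gripper": 45},
  {"dp": [0,0,0],"angular": [0,0,0],"gripper": 45},
  {"dp": [0,0,0],"angular": [0,0,0],"gripper": 45},
  {"dp": [0,0,0],"angular": [0,0,0],"gripper": 45},
  {"dp": [0,0,0],"angular": [0,0,0],"gripper": 45},
], grip_force=60)

```text
clock: 3.15
position: [0.4657, -0.1262, 0.0294]
ee_rot: [0.654, 0.27, 0.653, -0.271]
contact_force: [-0.0, 0.5, 1.6]
width: 0.0509
```

```bash
python3 g.py .464 -.1255 .13
```

```text
t 3.15 p [ 0.4657 -0.1262  0.0294] F [-0.02  0.52  1.56] w 0.0509 q [-0.41  0.35  1.99 -0.    0.81  0.38]
dp units [-0.839 -0.007 -0.012]
ang units [0.0001 0.0015 0.001 ]
```

Gripped (51 mm). I'll lift it and feel the weight.

>>> arm_command([
  {"dp": [-0.08,0,0],"angular": [0,0,0],"gripper": 45},
  {"dp": [-0.15,0,0],"angular": [0,0,0],"gripper": 45},
  {"dp": [-0.2,0,0],"angular": [0,0,0],"gripper": 45},
  {"dp": [-0.2,0,0],"angular": [0,0,0],"gripper": 45},
  {"dp": [-0.15,0,0],"angular": [0,0,0],"gripper": 45},
  {"dp": [-0.08,0,0],"angular": [0,0,0],"gripper": 45},
  {"dp": [0,0,0],"angular": [0,0,0],"gripper": 45},
  {"dp": [0,0,0],"angular": [0,0,0],"gripper": 45},
])

```text
clock: 4.15
position: [0.4615, -0.1243, 0.1331]
ee_rot: [0.65, 0.27, 0.657, -0.271]
contact_force: [0.2, -0.6, -4.4]
width: 0.0504
```

```bash
python3 g.py .506 -.2987 .13
```

```text
t 4.15 p [ 0.4615 -0.1243  0.1331] F [ 0.23 -0.58 -4.41] w 0.0504 q [-0.41  0.22  1.85 -0.    1.08  0.38]
dp units [ 0.019 -0.765  1.29 ]
ang units [-0.0001 -0.0052  0.0036]
```

Fz is about -5.0 N against zero, so roughly 0.5 kg: tin 2 is **full** and goes to the tray, far slot at about (0.567, 0.248). I'll pass the post on the robot's side.

>>> arm_command([
  {"dp": [-0.08,0.08,-0.13],"angular": [0,0,0],"gripper": 45},
  {"dp": [-0.08,0.15,-0.26],"angular": [0,0,0],"gripper": 45},
  {"dp": [0,0.15,-0.26],"angular": [0,0,0],"gripper": 45},
  {"dp": [0,0.15,-0.26],"angular": [0,0,0],"gripper": 45},
  {"dp": [0,0.25,-0.25],"angular": [0,0,0],"gripper": 45},
  {"dp": [0,0.28,-0.24],"angular": [0,0,0],"gripper": 45},
  {"dp": [0,0.28,-0.24],"angular": [0,0,0],"gripper": 45},
  {"dp": [0,0.2,-0.16],"angular": [0,0,0],"gripper": 45},
])

```text
clock: 5.15
position: [0.4326, 0.1722, 0.1536]
ee_rot: [0.646, 0.272, 0.659, -0.272]
contact_force: [0.9, -0.2, -3.9]
width: 0.0505
```

```bash
python3 g.py .567 .247 .13
```

```text
t 5.15 p [0.4326 0.1722 0.1536] F [ 0.93 -0.18 -3.95] w 0.0505 q [0.22 0.18 1.84 0.01 1.13 1.01]
dp units [0.181 1.236 0.349]
ang units [-0.0029 -0.0111  0.005 ]
```

>>> arm_command([
  {"dp": [0,0.25,0.05],"angular": [0,-0.005,0.005],"gripper": 45},
  {"dp": [0,0.25,0.06],"angular": [0,-0.005,0],"gripper": 45},
  {"dp": [0.03,0.25,0.06],"angular": [0,0,0],"gripper": 45},
  {"dp": [0.04,0.22,0.06],"angular": [0,0,0],"gripper": 45},
  {"dp": [0.04,0.14,0.06],"angular": [0,0,0],"gripper": 45},
  {"dp": [0.03,0.1,0.04],"angular": [0,0,0],"gripper": 45},
  {"dp": [0,0,0],"angular": [0,0,0],"gripper": 45},
  {"dp": [0,0,0],"angular": [0,0,0],"gripper": 45},
])

```text
clock: 6.15
position: [0.5566, 0.2558, 0.1336]
ee_rot: [0.649, 0.268, 0.658, -0.271]
contact_force: [-0.7, -0.3, -3.9]
width: 0.0505
```

```bash
python3 g.py .567 .247 .05; python3 w.py wr2.png
```

```text
t 6.15 p [0.5566 0.2558 0.1336] F [-0.71 -0.27 -3.91] w 0.0505 q [0.31 0.4  1.56 0.   1.19 1.09]
dp units [0.696 0.016 0.12 ]
ang units [ 0.0022 -0.0064  0.0062]
[556 396  56  36 691] [0.6054 0.041  0.07  ] [0.0167 0.0275 0.0199] 0.0685 [58. 85. 95.]
```

View pics/wr2.png

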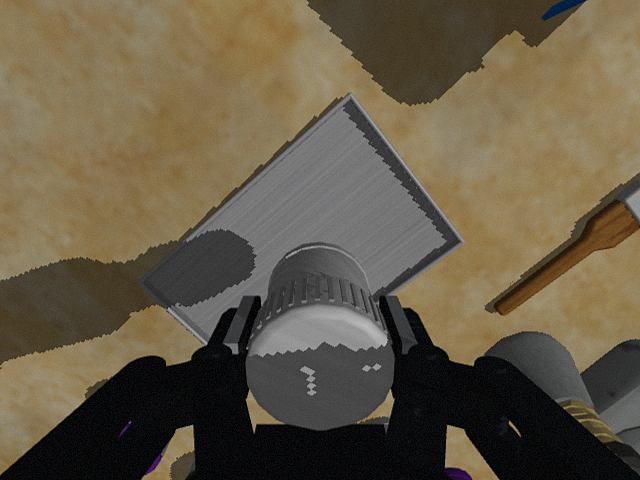

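The tin is held upright at (318,370), over the tray, whose corners are at (350,95), (460,242) and (143,282). I'll lower it to just above the floor.

>>> arm_command([
  {"dp": [0.08,0.008,0.06],"angular": [0.002,-0.006,0.006],"gripper": 45},
  {"dp": [0.14,0.008,0.06],"angular": [0,0,0],"gripper": 45},
  {"dp": [0.14,0,0],"angular": [0,0,0],"gripper": 45},
  {"dp": [0.14,0,0],"angular": [0,0,0],"gripper": 45},
  {"dp": [0.1,0,0],"angular": [0,0,0],"gripper": 45},
  {"dp": [0.06,0,0],"angular": [0,0,0],"gripper": 45},
  {"dp": [0,0,0],"angular": [0,0,0],"gripper": 45},
  {"dp": [0,0,0],"angular": [0,0,0],"gripper": 45},
])

```text
clock: 7.2
position: [0.5683, 0.2433, 0.0487]
ee_rot: [0.653, 0.271, 0.653, -0.272]
contact_force: [-0.9, -0.1, -4.4]
width: 0.0504
```

```bash
python3 g.py .567 .247 .0325
```

```text
t 7.2 p [0.5683 0.2433 0.0487] F [-0.91 -0.08 -4.41] w 0.0504 q [ 0.29  0.49  1.66 -0.    1.    1.08]
dp units [ 0.135  0.014 -0.03 ]
ang units [-0.0014  0.0003  0.0008]
```

>>> arm_command([
  {"dp": [0.03,0,0],"angular": [0,0,0],"gripper": 45},
  {"dp": [0.02,0,0],"angular": [0,0,0],"gripper": 45},
  {"dp": [0.02,0,0],"angular": [0,0,0],"gripper": 45},
  {"dp": [0.02,0,0],"angular": [0,0,0],"gripper": 45},
  {"dp": [0.015,0,0],"angular": [0,0,0],"gripper": 45},
  {"dp": [0.01,0,0],"angular": [0,0,0],"gripper": 45},
  {"dp": [0,0,0],"angular": [0,0,0],"gripper": 45},
  {"dp": [0,0,0],"angular": [0,0,0],"gripper": 45},
])

```text
clock: 8.2
position: [0.5693, 0.2438, 0.0354]
ee_rot: [0.654, 0.271, 0.652, -0.271]
contact_force: [-0.5, 0.1, -5.7]
width: 0.0504
```

```bash
python3 g.py .567 .247 .0325
```

```text
t 8.2 p [0.5693 0.2438 0.0354] F [-0.46  0.05 -5.65] w 0.0504 q [ 0.29  0.5   1.67 -0.    0.96  1.08]
dp units [ 0.024  0.006 -0.032]
ang units [-0.0012  0.0012 -0.0009]
```

Not touching yet (force still carries the tin). I'll creep further down.

>>> arm_command([
  {"dp": [0.008,0,0],"angular": [0,0,0],"gripper": 45},
  {"dp": [0.008,0,0],"angular": [0,0,0],"gripper": 45},
  {"dp": [0.006,0,0],"angular": [0,0,0],"gripper": 45},
  {"dp": [0.006,0,0],"angular": [0,0,0],"gripper": 45},
  {"dp": [0.006,0,0],"angular": [0,0,0],"gripper": 45},
  {"dp": [0,0,0],"angular": [0,0,0],"gripper": 45},
  {"dp": [0,0,0],"angular": [0,0,0],"gripper": 45},
  {"dp": [0,0,0],"angular": [0,0,0],"gripper": 45},
])

```text
clock: 9.2
position: [0.5696, 0.244, 0.0325]
ee_rot: [0.654, 0.272, 0.652, -0.271]
contact_force: [-0.8, -0.1, -1.7]
width: 0.0505
```

```bash
python3 g.py .567 .247 .0325
```

```text
t 9.2 p [0.5696 0.244  0.0325] F [-0.8  -0.11 -1.74] w 0.0505 q [ 0.29  0.5   1.68 -0.    0.96  1.08]
dp units [-0.     0.002 -0.033]
ang units [-0.0012  0.0015 -0.0017]
```

>>> arm_command([
  {"dp": [0.006,0,0],"angular": [0,0,0],"gripper": 45},
  {"dp": [0,0,0],"angular": [0,0,0],"gripper": 60},
  {"dp": [0,0,0],"angular": [0,0,0],"gripper": 85},
  {"dp": [0,0,0],"angular": [0,0,0],"gripper": 85},
  {"dp": [0,0,0],"angular": [0,0,0],"gripper": 85},
  {"dp": [0,0,0],"angular": [0,0,0],"gripper": 85},
  {"dp": [0,0,0],"angular": [0,0,0],"gripper": 85},
  {"dp": [-0.1,0,0],"angular": [0,0,0],"gripper": 85},
])

```text
clock: 10.2
position: [0.5706, 0.2442, 0.0445]
ee_rot: [0.655, 0.272, 0.651, -0.27]
contact_force: [0.4, -0.3, -0.4]
width: 0.0849
```

>>> arm_command([
  {"dp": [-0.2,0,0],"angular": [0,0,0],"gripper": 85},
  {"dp": [-0.3,0,0],"angular": [0,0,0],"gripper": 85},
  {"dp": [-0.3,0,0],"angular": [0,0,0],"gripper": 85},
  {"dp": [-0.3,0,0],"angular": [0,0,0],"gripper": 85},
  {"dp": [0,-0.28,0],"angular": [0,0,0],"gripper": 85},
  {"dp": [0,-0.3,0],"angular": [0,0,0],"gripper": 85},
  {"dp": [0,-0.2,0],"angular": [0,0,0],"gripper": 85},
  {"dp": [0,0,0],"angular": [0,0,0],"gripper": 85},
])

```text
clock: 11.2
position: [0.504, 0.1772, 0.1885]
ee_rot: [0.658, 0.274, 0.648, -0.268]
contact_force: [-0.0, 0.2, 0.6]
width: 0.085
```

```bash
python3 g.py .45 .06 .15; python3 w.py wr3.png
```

```text
t 11.2 p [0.504  0.1772 0.1885] F [-0.04  0.15  0.6 ] w 0.085 q [ 0.21  0.23  1.67 -0.    1.22  0.99]
dp units [ 0.31  -1.013  0.37 ]
ang units [-0.0007  0.0061 -0.0092]
[ 277   61   78   83 4909] [0.5686 0.2429 0.0693] [0.0525 0.0527 0.0103] 0.0717 [140. 140. 140.]
[ 488  250   63   57 1103] [0.5904 0.0406 0.07  ] [0.0466 0.0346 0.02  ] 0.0681 [54. 78. 88.]
[  82  281   69   61 3217] [0.3397 0.2461 0.0656] [0.0524 0.0524 0.0112] 0.0686 [50. 13. 36.]
[ 340  337   61   57 2664] [0.4503 0.0594 0.0653] [0.052  0.0522 0.0105] 0.0685 [129. 129. 130.]
[413 399  32  40 576] [ 0.4499 -0.0178  0.0652] [0.0425 0.0199 0.0104] 0.0672 [68. 22. 50.]
```

Tin 2 stands in the tray with its top 3 mm higher, as it should be. On to tin 1 at (0.450, 0.0595).

>>> arm_command([
  {"dp": [0,-0.2,0.07],"angular": [0,0.006,-0.009],"gripper": 85},
  {"dp": [0,-0.25,0.09],"angular": [0,0,0],"gripper": 85},
  {"dp": [0.06,-0.25,0.09],"angular": [0,0,0],"gripper": 85},
  {"dp": [0.08,-0.2,0.07],"angular": [0,0,0],"gripper": 85},
  {"dp": [0.08,-0.1,0.04],"angular": [0,0,0],"gripper": 85},
  {"dp": [0.1,-0.01,0.01],"angular": [0,0,0],"gripper": 85},
  {"dp": [0.05,0,0],"angular": [0,0,0],"gripper": 85},
  {"dp": [0,0,0],"angular": [0,0,0],"gripper": 85},
])

```text
clock: 12.25
position: [0.4595, 0.0627, 0.144]
ee_rot: [0.657, 0.273, 0.65, -0.266]
contact_force: [-1.0, -0.4, -0.4]
width: 0.0846
```

```bash
python3 g.py .45 .0598 .028
```

```text
t 12.25 p [0.4595 0.0627 0.144 ] F [-1.05 -0.42 -0.4 ] w 0.0846 q [-0.02  0.17  1.88  0.01  1.08  0.76]
dp units [ 0.965 -0.085 -0.045]
ang units [ 0.0019  0.0036 -0.0079]
```

>>> arm_command([
  {"dp": [0.05,-0.05,-0.03],"angular": [0.002,0.004,-0.008],"gripper": 85},
  {"dp": [0.12,-0.035,-0.015],"angular": [0,0,0],"gripper": 85},
  {"dp": [0.18,0,0],"angular": [0,0,0],"gripper": 85},
  {"dp": [0.18,0,0],"angular": [0,0,0],"gripper": 85},
  {"dp": [0.18,0,0],"angular": [0,0,0],"gripper": 85},
  {"dp": [0.12,0,0],"angular": [0,0,0],"gripper": 85},
  {"dp": [0.08,0,0],"angular": [0,0,0],"gripper": 85},
  {"dp": [0,0,0],"angular": [0,0,0],"gripper": 85},
])

```text
clock: 13.25
position: [0.4488, 0.0615, 0.0317]
ee_rot: [0.654, 0.269, 0.654, -0.27]
contact_force: [1.0, 0.4, 0.9]
width: 0.0848
```

```bash
python3 g.py .45 .0598 .028
```

```text
t 13.25 p [0.4488 0.0615 0.0317] F [0.99 0.38 0.85] w 0.0848 q [-0.02  0.31  2.04 -0.    0.79  0.76]
dp units [ 0.031 -0.003  0.018]
ang units [ 0.0021 -0.0001  0.0001]
```

>>> arm_command([
  {"dp": [0.03,0,0.015],"angular": [0,0,0],"gripper": 85},
  {"dp": [0,0,0],"angular": [0,0,0],"gripper": 85},
  {"dp": [0,0,0],"angular": [0,0,0],"gripper": 45},
  {"dp": [0,0,0],"angular": [0,0,0],"gripper": 45},
  {"dp": [0,0,0],"angular": [0,0,0],"gripper": 45},
  {"dp": [0,0,0],"angular": [0,0,0],"gripper": 45},
  {"dp": [0,0,0],"angular": [0,0,0],"gripper": 45},
  {"dp": [0,0,0],"angular": [0,0,0],"gripper": 45},
])

```text
clock: 14.25
position: [0.4516, 0.0603, 0.0297]
ee_rot: [0.655, 0.27, 0.652, -0.269]
contact_force: [1.7, 0.2, 0.1]
width: 0.0504
```

```bash
python3 g.py .45 .0598 .028
```

```text
t 14.25 p [0.4516 0.0603 0.0297] F [1.69 0.21 0.12] w 0.0504 q [-0.02  0.31  2.04 -0.    0.78  0.76]
dp units [ 0.014 -0.012 -0.007]
ang units [ 0.0021  0.0018 -0.0017]
```

>>> arm_command([
  {"dp": [-0.08,0,0],"angular": [0,0,0],"gripper": 45},
  {"dp": [-0.15,0,0],"angular": [0,0,0],"gripper": 45},
  {"dp": [-0.2,0,0],"angular": [0,0,0],"gripper": 45},
  {"dp": [-0.2,0,0],"angular": [0,0,0],"gripper": 45},
  {"dp": [-0.15,0,0],"angular": [0,0,0],"gripper": 45},
  {"dp": [-0.08,0,0],"angular": [0,0,0],"gripper": 45},
  {"dp": [0,0,0],"angular": [0,0,0],"gripper": 45},
  {"dp": [0,0,0],"angular": [0,0,0],"gripper": 45},
])

```text
clock: 15.25
position: [0.45, 0.0602, 0.1375]
ee_rot: [0.654, 0.27, 0.653, -0.269]
contact_force: [-0.3, 0.2, -1.9]
width: 0.0506
```

```bash
python3 g.py .506 -.2557 .13
```

```text
t 15.25 p [0.45   0.0602 0.1375] F [-0.33  0.21 -1.91] w 0.0506 q [-0.02  0.17  1.9  -0.    1.07  0.76]
dp units [ 0.064 -1.538  2.186]
ang units [ 0.0021  0.001  -0.0008]
```

Fz of -1.9 N is ambiguous given roughly 1 N of noise, so I'll hold still and read again.

>>> arm_command([
  {"dp": [0,0,0],"angular": [0,0,0],"gripper": 45},
  {"dp": [0,0,0],"angular": [0,0,0],"gripper": 45},
  {"dp": [0,0,0],"angular": [0,0,0],"gripper": 45},
  {"dp": [0,0,0],"angular": [0,0,0],"gripper": 45},
  {"dp": [0,0,0],"angular": [0,0,0],"gripper": 45},
  {"dp": [0,0,0],"angular": [0,0,0],"gripper": 45},
  {"dp": [0,0,0],"angular": [0,0,0],"gripper": 45},
  {"dp": [0,0,0],"angular": [0,0,0],"gripper": 45},
])

```text
clock: 16.25
position: [0.4488, 0.0602, 0.1356]
ee_rot: [0.653, 0.269, 0.654, -0.27]
contact_force: [-0.8, -0.2, -1.5]
width: 0.05
```

```bash
python3 - <<'E'
from h import *
a=[]
for i in range(10): get_image('top'); a.append(get_state()['contact_force'][2])
print(np.round(a,2),np.mean(a))
E
python3 g.py .506 -.2557 .13
```

```text
[-1.78 -1.53 -1.11 -0.95 -0.44 -0.88  0.01 -0.67 -0.8  -1.  ] -0.9141364484547495
t 16.75 p [0.4488 0.0602 0.1356] F [-0.01  0.46 -1.  ] w 0.0502 q [-0.02  0.17  1.9  -0.    1.07  0.76]
dp units [ 0.046 -1.531  2.194]
ang units [ 0.0021 -0.001   0.001 ]
```

Ten-reading mean is -0.91 N, about 93 g: tin 1 is **empty** and goes to the dish.

>>> arm_command([
  {"dp": [-0.06,-0.14,0.1],"angular": [0,0,0],"gripper": 45},
  {"dp": [-0.06,-0.24,0.18],"angular": [0,0,0],"gripper": 45},
  {"dp": [0,-0.28,0.21],"angular": [0,0,0],"gripper": 45},
  {"dp": [0,-0.26,0.21],"angular": [0,0,0],"gripper": 45},
  {"dp": [0,-0.12,0.28],"angular": [0,0,0],"gripper": 45},
  {"dp": [0,-0.12,0.3],"angular": [0,0,0],"gripper": 45},
  {"dp": [0,-0.12,0.3],"angular": [0,0,0],"gripper": 45},
  {"dp": [0,-0.1,0.24],"angular": [0,0,0],"gripper": 45},
])

```text
clock: 17.75
position: [0.4881, -0.2174, 0.1508]
ee_rot: [0.654, 0.268, 0.654, -0.268]
contact_force: [-0.2, 0.1, -1.0]
width: 0.0506
```

```bash
python3 g.py .506 -.255 .05
```

```text
t 17.75 p [ 0.4881 -0.2174  0.1508] F [-0.22  0.12 -1.02] w 0.0506 q [-0.55  0.27  1.72  0.    1.15  0.23]
dp units [ 0.84  -0.118  0.327]
ang units [ 0.0045 -0.0003  0.    ]
```

>>> arm_command([
  {"dp": [0.06,-0.03,0.12],"angular": [0.004,0,0],"gripper": 45},
  {"dp": [0.1,-0.05,0.1],"angular": [0,0,0],"gripper": 45},
  {"dp": [0.14,-0.03,0.06],"angular": [0,0,0],"gripper": 45},
  {"dp": [0.16,0,0],"angular": [0,0,0],"gripper": 45},
  {"dp": [0.16,0,0],"angular": [0,0,0],"gripper": 45},
  {"dp": [0.12,0,0],"angular": [0,0,0],"gripper": 45},
  {"dp": [0.06,0,0],"angular": [0,0,0],"gripper": 45},
  {"dp": [0,0,0],"angular": [0,0,0],"gripper": 45},
])

```text
clock: 18.75
position: [0.5004, -0.2485, 0.0457]
ee_rot: [0.65, 0.271, 0.657, -0.269]
contact_force: [0.2, 0.3, -0.6]
width: 0.0508
```

```bash
python3 g.py .506 -.255 .0325
```

```text
t 18.75 p [ 0.5004 -0.2485  0.0457] F [ 0.19  0.26 -0.58] w 0.0508 q [-0.59  0.42  1.79  0.    0.94  0.2 ]
dp units [ 0.11  -0.005  0.073]
ang units [ 0.0006 -0.006   0.0004]
```

>>> arm_command([
  {"dp": [0.02,0,0.04],"angular": [0,-0.006,0],"gripper": 45},
  {"dp": [0.02,0,0.03],"angular": [0,0,0],"gripper": 45},
  {"dp": [0.02,0,0],"angular": [0,0,0],"gripper": 45},
  {"dp": [0.015,0,0],"angular": [0,0,0],"gripper": 45},
  {"dp": [0.01,0,0],"angular": [0,0,0],"gripper": 45},
  {"dp": [0.01,0,0],"angular": [0,0,0],"gripper": 45},
  {"dp": [0,0,0],"angular": [0,0,0],"gripper": 45},
  {"dp": [0,0,0],"angular": [0,0,0],"gripper": 45},
])

```text
clock: 19.75
position: [0.5081, -0.2556, 0.0355]
ee_rot: [0.655, 0.27, 0.652, -0.271]
contact_force: [-0.5, -0.5, -1.4]
width: 0.0505
```

```bash
python3 g.py .506 -.255 .0325
```

```text
t 19.75 p [ 0.5081 -0.2556  0.0355] F [-0.53 -0.47 -1.42] w 0.0505 q [-0.59  0.44  1.79 -0.    0.9   0.2 ]
dp units [ 0.025 -0.009 -0.016]
ang units [ 0.0007  0.0031 -0.0003]
```

>>> arm_command([
  {"dp": [0.007,0,0],"angular": [0,0.003,0],"gripper": 45},
  {"dp": [0.007,0,0],"angular": [0,0,0],"gripper": 45},
  {"dp": [0.006,0,0],"angular": [0,0,0],"gripper": 45},
  {"dp": [0.006,0,0],"angular": [0,0,0],"gripper": 45},
  {"dp": [0.006,0,0],"angular": [0,0,0],"gripper": 45},
  {"dp": [0,0,0],"angular": [0,0,0],"gripper": 45},
  {"dp": [0,0,0],"angular": [0,0,0],"gripper": 45},
  {"dp": [0,0,0],"angular": [0,0,0],"gripper": 45},
])

```text
clock: 20.75
position: [0.5084, -0.2558, 0.0328]
ee_rot: [0.654, 0.27, 0.653, -0.27]
contact_force: [0.0, -0.1, 1.7]
width: 0.0508
```

```bash
python3 g.py .506 -.255 .0325
```

```text
t 20.75 p [ 0.5084 -0.2558  0.0328] F [ 0.01 -0.1   1.68] w 0.0508 q [-0.59  0.44  1.79  0.    0.9   0.2 ]
dp units [ 0.002 -0.009 -0.019]
ang units [ 0.0007  0.0007 -0.0003]
```

Contact is felt (+1.7 N). I'll release and retreat upward.

>>> arm_command([
  {"dp": [0.003,0,0],"angular": [0,0,0],"gripper": 45},
  {"dp": [0,0,0],"angular": [0,0,0],"gripper": 60},
  {"dp": [0,0,0],"angular": [0,0,0],"gripper": 85},
  {"dp": [0,0,0],"angular": [0,0,0],"gripper": 85},
  {"dp": [0,0,0],"angular": [0,0,0],"gripper": 85},
  {"dp": [0,0,0],"angular": [0,0,0],"gripper": 85},
  {"dp": [0,0,0],"angular": [0,0,0],"gripper": 85},
  {"dp": [-0.1,0,0],"angular": [0,0,0],"gripper": 85},
])

```text
clock: 21.75
position: [0.5078, -0.2554, 0.0438]
ee_rot: [0.653, 0.27, 0.654, -0.27]
contact_force: [0.3, -0.0, 0.2]
width: 0.0849
```

>>> arm_command([
  {"dp": [-0.2,0,0],"angular": [0,0,0],"gripper": 85},
  {"dp": [-0.3,0,0],"angular": [0,0,0],"gripper": 85},
  {"dp": [-0.3,0,0],"angular": [0,0,0],"gripper": 85},
  {"dp": [-0.3,0,0],"angular": [0,0,0],"gripper": 85},
  {"dp": [0,-0.28,0],"angular": [0,0,0],"gripper": 85},
  {"dp": [0,-0.3,0],"angular": [0,0,0],"gripper": 85},
  {"dp": [0,-0.2,0],"angular": [0,0,0],"gripper": 85},
  {"dp": [0,0,0],"angular": [0,0,0],"gripper": 85},
])

```text
clock: 22.75
position: [0.4421, -0.3244, 0.189]
ee_rot: [0.657, 0.269, 0.65, -0.271]
contact_force: [-0.2, -0.5, -0.1]
width: 0.0849
```

```bash
python3 g.py .5 -.25 .2; python3 w.py wr4.png; python3 -c "
from h import *
snap('top','top2.png')"
```

```text
t 22.75 p [ 0.4421 -0.3244  0.189 ] F [-0.19 -0.52 -0.14] w 0.0849 q [-0.76  0.26  1.64  0.    1.23  0.02]
dp units [-0.092  0.78  -0.094]
ang units [ 0.0018  0.0068 -0.0008]
[ 276   56   79   84 4979] [ 0.5068 -0.2578  0.0683] [0.0524 0.0523 0.012 ] 0.0717 [160. 159. 160.]
```

View pics/top2.png

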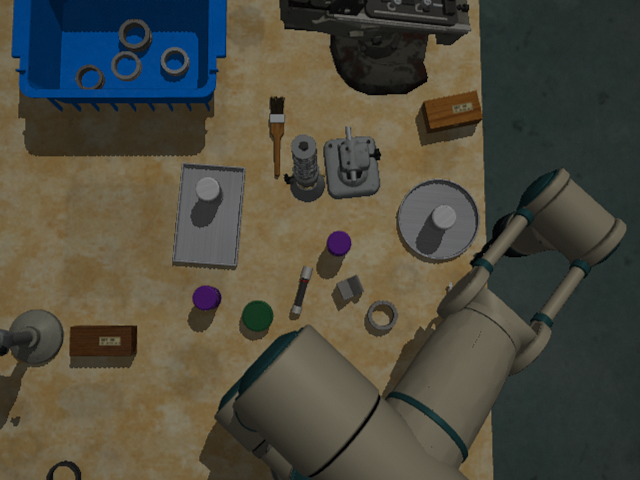

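View pics/wr4.png

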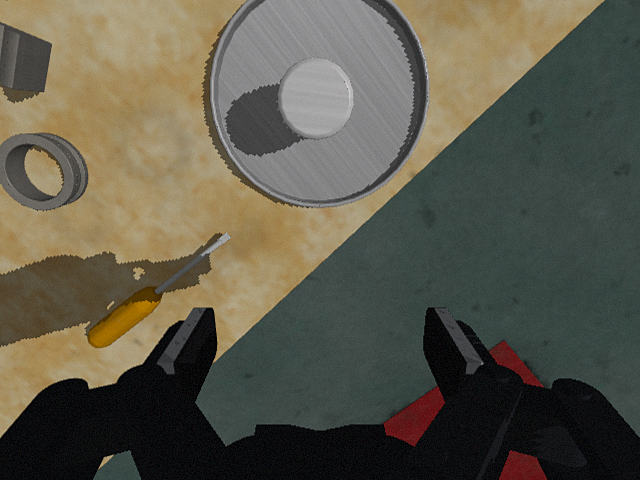

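The top view shows tin 2 standing in the tray (207,190) and tin 1 standing in the dish (444,217), with the purple look-alikes where they were. The wrist view shows tin 1 upright inside the dish at (316,98), and the gripper is clear of everything.

```bash
python3 -c "
from rig import *
print(sign_off())"
```

```text
the job is handed in; nothing more can be done
None
```

I lifted and sorted both tins, then handed the job in at about 23 s, well under the 72 s limit.

- **Right tin (tin 2):** it pulled with 4–5.7 N, about 0.5 kg, so it is full. It now stands in the long tray's far slot.
- **Left tin (tin 1):** a single reading of -1.9 N was ambiguous, so I held it still and averaged ten. The mean of about 0.9 N, roughly 93 g, means it is empty. It now stands at the dish's centre.

**Last checks:**
- Both lids measured 0.0717 m high, about 3 mm above the bench-standing tins, so they rest flat on the tray and dish floors.
- The final pictures show both tins upright, the purple look-alikes unmoved and the gripper clear.
- The wrist and top cameras disagreed by about 3 mm in y. That was harmless for these fits.
- One descent drifted about 12 mm sideways, and I corrected it before gripping.

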